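# Bring a freshly loaded label printer back into service

### The arm

A 6-joint arm with a two-finger parallel gripper is mounted at the origin on a cart in front of the work surface, level with it; the furniture and walls round the work are solid. World frame = base frame: x ahead of the robot, y to its left, z up, the work surface at z = 0. Lengths are in m, angles in rad, forces in N, time in s.
With the tool pointing down it reaches from about 0.275 to 0.875 m from the base axis. Payload 12.5 kg.
Tool frame: the origin (TCP) lies on the centre line of the jaws, within the pads' length; the fingertips stand r.finger_overhang ahead of it and the grasp point (between the pads) lies 3 mm ahead of it (r.finger_overhang is the distance from the TCP to the fingertips, in m); z points along the fingers, y is the line along which they close (so a half turn about z gives the same grasp; the last joint's range is limited). The gripper opens to 85 mm and grips with 20 to 120 N. Pads are 22 mm wide; open, the fingers measure 114 mm over their backs; the gripper's body (76 mm by 85 mm) begins 54 mm behind the grasp point. The pads swing forward as they close: fully open they stand 13 mm farther back than shut.
Start: joints at [-1.396, 0.351, 1.652, -0, 1.139, -0.085], TCP at [0.141, -0.532, 0.253] pointing down, gripper open.
Joint ranges: [-2.75, 2.75], [-0.79, 2.1], [0.01, 2.65], [-1.57, 4.71], [0.07, 3.14], [-2.87, 2.87]. Speed limits (rad/s): [2.22, 2.22, 2.79, 3.14, 3.14, 3.14].

### API

Orientations are given as a unit quaternion [x, y, z, w].
In Python, from cell import r, optics gives the robot as it stands. The module is installed in compiled form; this text tells all that it offers. Calls block until the motion is done:
- r.move_to(position, orientation): joint-space move of the TCP to a pose.
- r.move_linear(position, rot=None, vel=0.15): straight line of the TCP; rot=None keeps the orientation; vel is the mean speed in m/s.
- r.set_joints(angles): joint-space move.
- r.set_gripper(opening, squeeze=None): opening from 0.0 (shut) to 1.0 (fully open); squeeze is the grip in N (None keeps the last); returns when the fingers have stopped.
- r.sleep(seconds).
- r.inverse_kinematics(position, orientation): joint angles nearest the present ones, or None.
- optics.get_image(name): name is "side" or "top" or "wrist"; returns a dict with "pixels" (400x640x3 uint8, red, green, blue), "depth" (400x640 float32, m along the optical axis (not along the pixel's ray), 0 where there is no reading), "fx", "fy", "cx", "cy" (pixels), "camera_from_world" (4x4, takes a point from world to camera coordinates); the wrist camera has in their place "mount" (4x4, takes a point from camera to tool coordinates, whose origin is the TCP and whose axes are the flange's). Camera axes: x right, y down, z forward; pixel columns grow to the right and rows downward; lengths in m; the calibration is good to about 2 mm. A picture is of the moment at which its call begins: read the wrist's pose just before it.
A pose or a line that the arm cannot do raises r.PlanningError and nothing moves.
- r.hand_in(): hands the job in; it is judged then, once.
Readings, each from a call of its own:
- r.current_t(): time.
- r.current_q(): joint angles.
- r.current_qvel(): joint speeds.
- r.current_effort(): joint torques, N m.
- r.current_tool_pos(): TCP position.
- r.current_ee_rot(): TCP orientation.
- r.current_contact_force(): force on the tool from outside, world axes, zero at the start.
- r.current_torque(): the same for the moment, N m.
- r.current_opening(): opening from 0.0 (shut) to 1.0 (fully open).
- r.current_finger_force(): force on a finger pad.
Only numpy, scipy, OpenCV 4.12 (cv2) and the standard library are available. Lean on these libraries where they do the work, as an engineer would, in place of code of your own. Each camera call takes 0.05 s, during which the arm holds its last target. There are 200 camera calls.

### The job

The label printer has just been given a new roll and its cover still stands open. Push the cover down with the fingertips until it latches shut, then switch the printer on by pressing the white-dotted end of its red power rocker, and then press the green feed key fully in and let it go, to bring up the first label. Press nothing while the cover is open, leave the orange pause key alone, do not shove or lift the printer, and leave the scanner, spare roll, parcel and marker beside it where they are.

Things in the scene. Friction and masses are not known exactly. Their poses are not given: they have to be found in the camera images.
- printer: grey desktop label printer, loose on rubber feet, 1.9 kg, 230 mm deep (x), 190 mm wide (y), 112 mm high when shut. Origin: centre of its underside; x points from its front (controls, facing the robot) to its back, y to the left seen from the robot, z up. The front 65 mm is a control console, about 80 mm above the table, sloping down to the front by 0.15 rad; behind it is the cover
- cover (a joint): cover hinge, rad: 0 = shut, grows as it opens (stop at 1.0; starts at 0.35 to 0.65). Above about 0.3 it stays where it stands; pushed lower and let go unlatched, a spring lifts it to 0.3 or more. Pushed fully down (under 0.01), a spring catch snaps over it and it stays shut, with about 1 mm of play. The pad takes 2 to 3 N at first and about 6 N (more if pushed fast) at the catch
- cover_pad (a point): centre of the top of the blue ribbed push pad (26 x 50 mm) at the cover's front edge; moves with the cover on an arc about the hinge. When shut it lies 116 mm in front of the hinge, 27.5 mm above it and 112 mm above the table
- cover_hinge (a point): middle of the cover's hinge line, which runs along the printer's y axis, at the printer's back 85 mm above the table
- rocker (a joint): the red power rocker, rad: 0 = off, 0.36 = on. Over-centre: it snaps to one end or the other and stays there; pressing the raised end over takes about 4 N
- rocker_on (a point): centre of the face of the red rocker's on-half (with the white dot, 22 x 18 mm), left on the console (printer's +y). The rocker is 37 mm long along the printer's y; its pivot is 12 mm to the right of this point. Off, this half is raised; pressed it sinks about 4.5 mm here and then lies parallel to the console, 4 mm above it
- feed (a joint): travel of the green feed key, m: 0 = out, 0.004 = fully in; springs back; starts to move at 1 N, fully in at 4 N. Moves down square to the sloping console
- feed_top (a point): centre of the top of the green feed key (18 x 26 mm), middle of the console; stands 7 mm above the console when out, 3 mm when in
- pause (a joint): travel of the orange pause key, m: 0 = out, 0.004 = fully in; springs back. Must not be pressed
- pause_top (a point): centre of the top of the orange pause key (18 x 26 mm), 52 mm to the right of the feed key
- scanner: grey cordless barcode scanner standing on its foot, 46 x 101 mm, 118 mm high; right of the printer. Origin: centre of its underside
- spare_roll: spare white label roll standing on end, 70 mm across, 60 mm high; left of the printer. Origin: centre of its underside
- parcel: small taped brown carton waiting for its label, 119 x 169 x 61 mm high; left of the printer and farther back. Origin: centre of its underside
- marker: black marker pen lying to the left in front, 18 x 138 mm, 20 mm high. Origin: centre of its underside

How it is judged:
By the outcome, as a careful person would: the job done as asked, in the order asked, and still so for the second after the job is handed in, with the robot touching nothing.
It also fails if it takes over 43 s, if anything falls off the work surface, if the arm or the gripper's body presses on something with over 40 N, if the wrist force passes 120 N, or if a joint passes its speed limit or range.

## Working session

There is one attempt and no reset: what is moved stays moved. The work goes in short steps, each a Python script; the robot and the scene stay as the last script left them, time stands still between calls to the robot, and variables do not carry over. Pictures are saved under pics/ and viewed, at most 10 in all, crops included, and the job is handed in when it is done.

```bash
mkdir -p pics; ls
python3 - <<'E'
from cell import r, optics
import cv2, numpy as np
print(r.current_t(), r.finger_overhang, r.current_ee_rot())
for n in ("top","side"):
    im=optics.get_image(n)
    cv2.imwrite(f"pics/{n}0.png",im["pixels"][:,:,::-1])
    np.savez(f"{n}0.npz",**im)
    print(n,im["fx"],im["fy"],im["cx"],im["cy"],np.round(im["camera_from_world"],3).tolist())
E
```

```text
pics
0.0 0.022 [ 9.91577866e-01  1.29510607e-01 -5.03294813e-06 -5.82357798e-04]
top 519.1807777822634 519.1807777822634 316.1309079419358 198.27486269557045 [[-0.019, -1.0, -0.004, 0.102], [-0.987, 0.02, -0.159, 0.614], [0.159, 0.001, -0.987, 1.458], [0.0, 0.0, 0.0, 1.0]]
side 509.5114449796616 509.5114449796616 317.8709521758832 201.93905706068364 [[-0.999, -0.053, 0.011, 0.602], [-0.042, 0.636, -0.771, 0.045], [0.034, -0.77, -0.637, 1.613], [0.0, 0.0, 0.0, 1.0]]
```

View pics/top0.png

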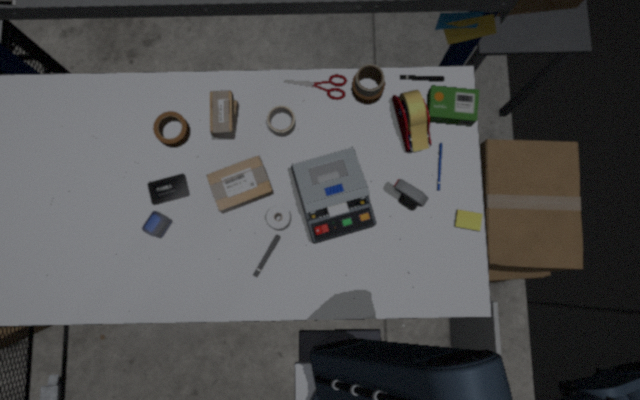

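View pics/side0.png

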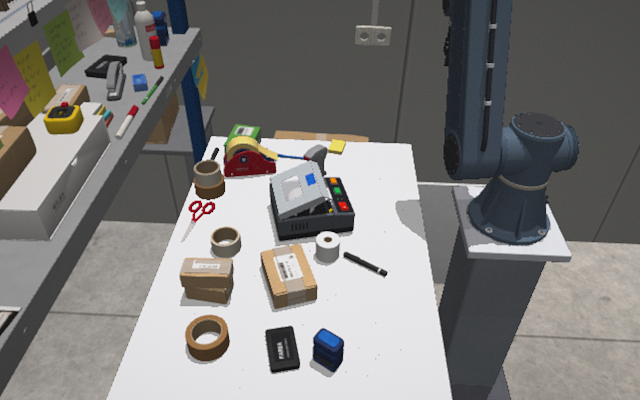

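The top view shows the printer at about (335,195), with the red rocker at (321,229), the green key at (347,222), the orange key at (364,217) and the blue pad at (334,189). The side view shows the cover standing open. I'll turn these into points next.

```bash
cat > h.py <<'E'
import numpy as np, cv2
HSV={"red":((0,150,60),(8,255,255)),"green":((50,120,50),(85,255,255)),"orange":((10,150,90),(22,255,255)),"blue":((100,150,60),(125,255,255))}
def blobs(im,col,win,T=None):
    """masked points (world if T None from camera_from_world) inside pixel window"""
    u0,v0,u1,v1=win
    hsv=cv2.cvtColor(np.ascontiguousarray(im["pixels"]),cv2.COLOR_RGB2HSV)
    m=cv2.inRange(hsv,*[np.array(x) for x in HSV[col]])
    w=np.zeros_like(m); w[v0:v1,u0:u1]=255; m&=w
    n,l,s,c=cv2.connectedComponentsWithStats(m)
    if n<2: return None
    k=1+np.argmax(s[1:,4]); v,u=np.nonzero(l==k); z=im["depth"][v,u]
    ok=z>0; u,v,z=u[ok],v[ok],z[ok]
    P=np.c_[(u-im["cx"])/im["fx"]*z,(v-im["cy"])/im["fy"]*z,z]
    T=np.linalg.inv(im["camera_from_world"]) if T is None else T
    return c[k],s[k,4],P@T[:3,:3].T+T[:3,3]
E
python3 - <<'E'
from h import *
np.set_printoptions(precision=4,suppress=True)
for n,win in (("top",(285,140,380,245)),("side",(265,155,360,240))):
    im=dict(np.load(f"{n}0.npz"))
    for c in HSV:
        b=blobs(im,c,win)
        if b: print(n,c,b[0],b[1],np.median(b[2],0),b[2].min(0),b[2].max(0))
    if n=="top":
        v,u=np.mgrid[140:245,285:380]; z=im["depth"][140:245,285:380]
        P=np.stack([(u-im["cx"])/im["fx"]*z,(v-im["cy"])/im["fy"]*z,z],-1).reshape(-1,3)
        T=np.linalg.inv(im["camera_from_world"]);P=P@T[:3,:3].T+T[:3,3]
        Q=P[(P[:,2]>.05)]
        rc=cv2.minAreaRect(Q[:,:2].astype(np.float32)); print(rc,cv2.boxPoints(rc),Q[:,2].max())
E
```

```text
top red [321.4632 228.7263] 95 [0.5228 0.0752 0.0851] [0.5084 0.0581 0.0782] [0.5369 0.0975 0.0944]
top green [346.5962 221.7115] 52 [0.5406 0.0048 0.0879] [ 0.5322 -0.0067  0.0824] [0.5514 0.0184 0.0954]
top orange [363.9778 216.3778] 45 [ 0.5559 -0.0438  0.088 ] [ 0.5456 -0.0556  0.0803] [ 0.565  -0.0321  0.095 ]
top blue [333.7431 189.3119] 109 [0.6229 0.0409 0.1528] [0.6097 0.0192 0.1412] [0.6357 0.0627 0.1641]
((0.5598200559616089, 0.056263066828250885), (0.337864488363266, 0.25243598222732544), 15.16004753112793) [[ 0.3638  0.1339]
 [ 0.4298 -0.1097]
 [ 0.7559 -0.0214]
 [ 0.6899  0.2223]] 1.5378532398707363
side red [342.9688 205.8125] 64 [0.5252 0.0827 0.0834] [0.5099 0.0564 0.0759] [0.5404 0.1013 0.0898]
side green [337.     189.7568] 37 [0.5447 0.0094 0.0844] [ 0.5352 -0.0093  0.0775] [0.5544 0.0259 0.0892]
side orange [333.2258 180.129 ] 31 [ 0.5582 -0.0408  0.0839] [ 0.5488 -0.0585  0.0744] [ 0.5684 -0.0301  0.0886]
side blue [310.2857 178.8961] 77 [0.6248 0.0458 0.1507] [0.61   0.0199 0.1439] [0.639  0.0691 0.1583]
```

```bash
cat >> h.py <<'E'
from scipy.spatial.transform import Rotation as Ro
def rot(yaw,tilt=0.): # tool z = printer x*sin(tilt) - z*cos(tilt)
    return (Ro.from_euler("ZY",[yaw,-tilt])*Ro.from_quat([1,0,0,0])).as_quat()
def wrist(name=None):
    from cell import r,optics
    T=np.eye(4);T[:3,:3]=Ro.from_quat(r.current_ee_rot()).as_matrix();T[:3,3]=r.current_tool_pos()
    im=optics.get_image("wrist"); T=T@im["mount"]
    if name: cv2.imwrite(f"pics/{name}.png",im["pixels"][:,:,::-1])
    return im,T
E
python3 - <<'E'
from h import *
from cell import r,optics
np.set_printoptions(precision=4,suppress=True)
r.set_gripper(0.0)
q=rot(.28)
r.move_to([0.30,-0.35,0.33],q)
r.move_to([0.54,0.02,0.29],q)
im,T=wrist("w0"); print(im["mount"],r.current_t(),r.current_tool_pos(),r.current_contact_force())
np.savez("w0.npz",T=T,**im)
for c in HSV:
    b=blobs(im,c,(0,0,640,400),T)
    if b: print(c,b[0],b[1],np.median(b[2],0),b[2].min(0),b[2].max(0))
E
```

```text
[[-0.0004 -0.9466 -0.3225  0.0831]
 [ 1.     -0.0001 -0.0011  0.0006]
 [ 0.001  -0.3225  0.9466 -0.1201]
 [ 0.      0.      0.      1.    ]] 3.5333 [0.54   0.0189 0.2901] [0.6194 0.5364 0.1542]
red [259.4782 170.0211] 711 [0.5259 0.0751 0.084 ] [0.5105 0.0567 0.078 ] [0.5382 0.095  0.0912]
green [335.938  172.3798] 387 [0.5437 0.004  0.0859] [ 0.5336 -0.0084  0.0833] [0.5536 0.0165 0.0885]
orange [389.3598 173.3722] 403 [ 0.5569 -0.0456  0.0859] [ 0.5465 -0.0586  0.0828] [ 0.567  -0.0329  0.088 ]
blue [321.5556  73.4819] 1627 [0.6261 0.0432 0.1509] [0.6075 0.0146 0.1451] [0.64   0.0657 0.157 ]
```

View pics/w0.png

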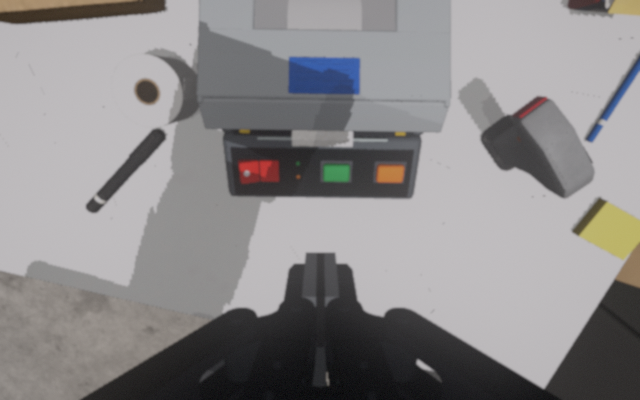

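The wrist view shows the blue pad at (324,76), the red rocker with its white dot at (247,173), the green key at (336,172) and the orange key at (389,173). The printer's yaw is about 0.257. I'll push the cover down along its arc.

```bash
cat >> h.py <<'E'
YAW=.257; xp=np.array([np.cos(YAW),np.sin(YAW),0]); yp=np.array([-xp[1],xp[0],0]); ez=np.array([0,0,1.])
def tcp(tip,tilt,back=0.,oh=.022):
    """TCP and quat for fingertips `back` behind point tip, along the tool"""
    q=rot(YAW,tilt); z=Ro.from_quat(q).as_matrix()[:,2]
    return tip-(oh+back)*z,q
E
cat > cover.py <<'E'
from h import *
from cell import r
PAD=np.array([.6261,.0432,.1509]); R=.1192; A=.2328
th0=np.arcsin((PAD[2]-.085)/R)-A; H=PAD+xp*R*np.cos(A+th0); H[2]=.085
pad=lambda th:H-xp*R*np.cos(A+th)+ez*R*np.sin(A+th)
def f(): return np.array(r.current_contact_force())
print("th0",th0,"hinge",H)
p,q=tcp(pad(th0),-th0,.04); r.move_to(p,q); F0=f(); print(F0,r.current_t())
b=None
for back in np.arange(.02,-.012,-.002):
    r.move_linear(tcp(pad(th0),-th0,back)[0],vel=.04)
    if np.linalg.norm(f()-F0)>1.2: b=back;break
print("contact",b,f()-F0,r.current_t())
if b is not None:
    for th in np.r_[np.arange(th0-.05,.06,-.05),np.arange(.05,-.05,-.01)]:
        p,q=tcp(pad(th),-max(th,0),b); r.move_linear(p,rot=q,vel=.04 if th>.06 else .02)
        F=f()-F0; print(round(th,3),F.round(1))
        if F[2]>14: break
    print(r.current_tool_pos(),r.current_t())
    p,q=tcp(pad(th),0,.04); r.move_linear(p,vel=.05)
    print(f()-F0,r.current_t())
E
python3 cover.py
```

```text
th0 0.35298340735461864 hinge [0.72216468 0.06844693 0.085     ]
[0.00123175 0.31564991 0.48555632] 4.1833
contact 0.02 [ 0.22661747 -0.60152018 -1.47271106] 4.8333
0.303 [ 0.1 -0.2 -1. ]
0.253 [-0.   0.2 -0.8]
0.203 [-0.5  0.  -0.1]
0.153 [ 0.6 -0.3 -0.5]
0.103 [ 0.7  0.1 -0.4]
0.05 [ 0.3 -0.5  0.1]
0.04 [ 0.9 -1.1 -0.6]
0.03 [ 0.4 -1.   0.2]
0.02 [ 0.2 -0.4  0.4]
0.01 [ 1.   0.  -0.9]
-0.0 [0.  0.8 0.4]
-0.01 [-1.   0.   0.1]
-0.02 [-1.6 -0.8 -0.3]
-0.03 [-1.  -0.8  0.2]
-0.04 [-0.  -0.8  1.4]
[0.60897976 0.03869991 0.14971407] 9.175
[ 0.0123952  -1.12156252  1.9362919 ] 9.725
```

The "contact" was force noise of about 1 N, so the tip stayed 20 mm above the pad throughout. I'll repeat with averaged force and a standoff of zero.

```bash
cat >> h.py <<'E'
def force(n=4):
    from cell import r
    F=[]
    for _ in range(n): r.sleep(.02); F.append(r.current_contact_force())
    return np.mean(F,0)
E
cat > cover.py <<'E'
from h import *
from cell import r
PAD=np.array([.6261,.0432,.1509]); R=.1192; A=.2328
th0=np.arcsin((PAD[2]-.085)/R)-A; H=PAD+xp*R*np.cos(A+th0); H[2]=.085
pad=lambda th:H-xp*R*np.cos(A+th)+ez*R*np.sin(A+th)
p,q=tcp(pad(th0),-th0,.03); r.move_to(p,q); F0=force(6)
r.move_linear(tcp(pad(th0),-th0,.006)[0],vel=.06)
for th in np.r_[th0,np.arange(th0-.06,.07,-.06),np.arange(.05,-.09,-.012)]:
    p,q=tcp(pad(th),-max(th,0),0); r.move_linear(p,rot=q,vel=.05 if th>.06 else .02)
    F=force(3)-F0; print(round(th,3),F.round(1),np.round(r.current_tool_pos()[2]-.022,4))
    if F[2]>12: break
p,q=tcp(pad(th),0,.05); r.move_linear(p,rot=q,vel=.1)
r.move_to(tcp(pad(0)-.07*xp,0,.16)[0],q)
print(r.current_t())
im,T=wrist("w1")
for c in HSV:
    b=blobs(im,c,(0,0,640,400),T)
    if b: print(c,b[0],b[1],np.median(b[2],0).round(4),(b[2]@yp).min(),(b[2]@yp).max(),(b[2]@xp).min(),(b[2]@xp).max())
np.savez("w1.npz",T=T,**im)
E
python3 cover.py
```

```text
0.353 [-0.1  0.4  0.2] 0.1495
0.293 [-0.6 -0.   0. ] 0.1444
0.233 [-0.  -0.1  0.2] 0.1383
0.173 [-0.3  0.1  0.4] 0.132
0.113 [-0.9  0.5  0.9] 0.1256
0.05 [-1.3  0.1  6.8] 0.1191
0.038 [0.9 0.3 3.9] 0.1172
0.026 [1.  0.  1.8] 0.1154
0.014 [-0.1  0.1  0.5] 0.1138
0.002 [-0.3  0.3  1.2] 0.1127
-0.01 [-3.   0.2  9.8] 0.1122
-0.022 [-6.8  0.9 20. ] 0.112
16.3083
red [262.10248447 172.72826087] 644 [0.5261 0.0751 0.0841] -0.07807605403023227 -0.04140222394476949 0.5152715839434213 0.5371751846776344
green [337.48533333 173.53333333] 375 [0.5439 0.004  0.086 ] -0.1458844349644871 -0.12234330862445146 0.5187917824231909 0.5348548107951265
orange [390.34526854 173.43222506] 391 [ 0.557  -0.0457  0.0858] -0.19782624172287155 -0.17386001053523192 0.5184974293539782 0.5350857715055592
blue [307.51838235 103.84742647] 544 [0.6017 0.0479 0.1129] -0.12092879449173559 -0.09651271221604427 0.5856076879432434 0.6066623985478113
```

View pics/w1.png

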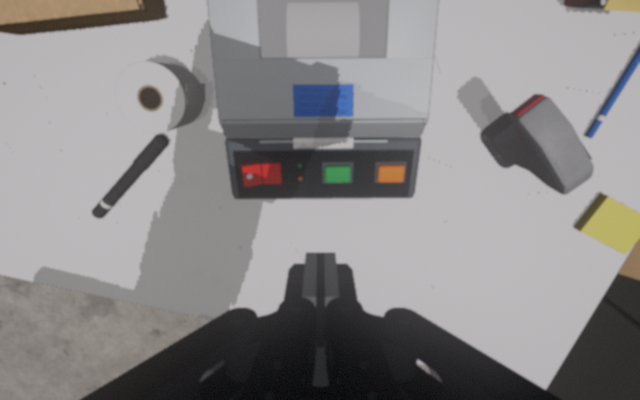

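The pad now sits at z = 0.113, so the cover is latched, and the printer hasn't moved. Next is the rocker, then the feed key, each pressed square to the console.

```bash
cat > press.py <<'E'
from h import *
from cell import r
def press(pt,depth,fmax):
    p,q=tcp(pt,.15,.04); r.move_to(p,q); F0=force(5)
    r.move_linear(tcp(pt,.15,.004)[0],vel=.08)
    for d in np.arange(-.002,depth,.001):
        r.move_linear(tcp(pt,.15,-d)[0],vel=.02); F=force(2)-F0
        print(round(d*1e3,1),F.round(1))
        if F[2]>fmax: break
    r.move_linear(tcp(pt,.15,.04)[0],vel=.08); print(r.current_t())
E
python3 - <<'E'
from press import *
press(.527*xp-.0455*yp+.0875*ez,.009,9)
r.move_to(*tcp(.49*xp-.12*yp+.112*ez,0,.13))
im,T=wrist("w2"); print(r.current_t())
cv2.imwrite("pics/w2c.png",cv2.resize(im["pixels"][80:220,200:440,::-1],(720,420)))
for c in HSV:
    b=blobs(im,c,(0,0,640,400),T)
    if b: print(c,b[0],b[1],np.median(b[2],0).round(4),b[2].max(0))
E
```

```text
-2.0 [-0.3 -0.2  3.7]
-1.0 [0.6 1.2 4.6]
0.0 [-0.2 -0.2  0.3]
1.0 [-0.7 -0.4 -0.2]
2.0 [-0.4 -0.1 -0.1]
3.0 [-0.8 -0.6 -0.3]
4.0 [-2.5 -1.8  6.6]
5.0 [-8.9 -1.7 19.8]
20.7083
21.375
red [251.6516977 137.6407448] 913 [0.5252 0.0742 0.0843] [0.53820446 0.09476905 0.09121558]
green [293.4 128.2] 5 [0.5413 0.0418 0.0822] [0.54226126 0.04208698 0.08334448]
orange [397.18888889 136.97037037] 540 [ 0.5569 -0.0455  0.0858] [ 0.5668014  -0.03281085  0.08900307]
blue [314.87189873  45.51696203] 1975 [0.6062 0.0392 0.1128] [0.621901   0.060594   0.11564788]
```

View pics/w2c.png

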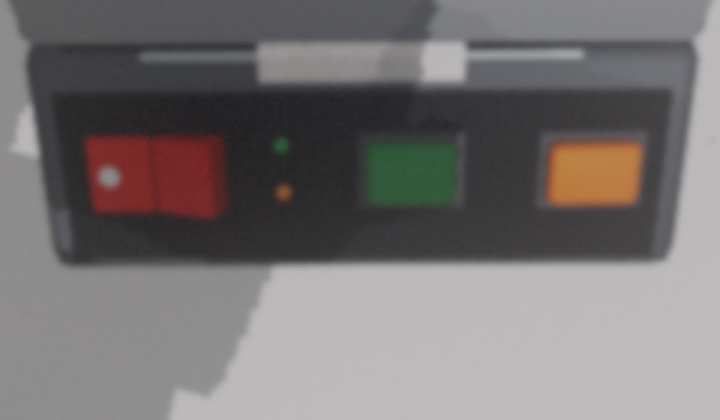

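The rocker is now on: its right half is raised and the dotted half lies flat. The green key hasn't moved, so I'll press it.

Run:
```python
from press import *
press(np.array([.5440,.0040,.086]),.0085,9)
r.move_to(*tcp(.49*xp-.12*yp+.112*ez,0,.13))
r.sleep(.3)
im,T=wrist("w3"); print(r.current_t())
cv2.imwrite("pics/w3c.png",cv2.resize(im["pixels"][20:240,160:460,::-1],(750,550)))
for c in HSV:
    b=blobs(im,c,(0,0,640,400),T)
    if b: print(c,b[0],b[1],np.median(b[2],0).round(4))
```

```text
-2.0 [-0.3  0.5 -0.4]
-1.0 [-0.1  0.4 -0.6]
0.0 [-0.4  0.1  0.6]
1.0 [ 0.3 -0.4  1.5]
2.0 [0.3 0.7 2.5]
3.0 [-0.8  0.7  3.9]
4.0 [-4.7 -0.2 13.7]
25.2917
26.1917
red [251.84564498 137.34619625] 907 [0.5253 0.0737 0.0844]
green [293.5 127.5] 4 [0.5415 0.0415 0.0823]
orange [397.35239852 136.94095941] 542 [ 0.5569 -0.0458  0.0858]
blue [315.29237713  44.97492477] 1994 [0.6065 0.0389 0.1129]
```

View pics/w3c.png

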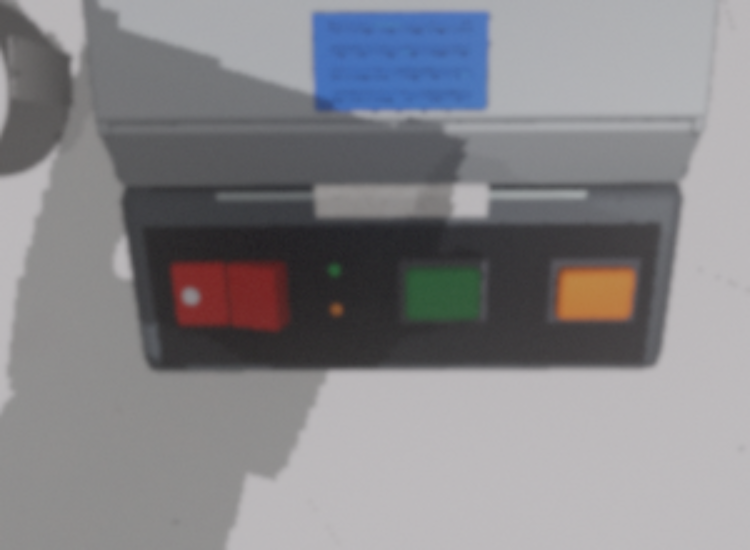

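The cover is shut, the rocker is on, the feed key bottomed out and was released, and the printer is where it was. Handing in.

```bash
python3 -c "
from cell import r
print(r.hand_in(), r.current_t())"
```

```text
the job is handed in; nothing more can be done
the job is handed in; nothing more can be done
```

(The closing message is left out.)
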